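# Start the prop drying cabinet: fan, heater, start

### The job

Start the drying cabinet from the grey console with the fingertips: press the white-barred end of the blue rocker until it is fully over, then do the same to the orange rocker, then press the green button fully down and let it come up again. The order matters, both rockers must stay on, and the red button must not be pressed. Lift nothing, and leave the paint pot, brush, prop foot and hair dryer where they are.

Things in the scene. Friction and masses are not known exactly. Their poses are not given: they have to be found in the camera images.
- console: flat grey control console 220 (x) x 440 (y) x 45 mm high, fixed on the bench at a varying place and yaw. Origin at the centre of its underside; the four control boxes stand at x = -38 mm in its frame
- fan_unit: box of the blue rocker: a dark box 86 x 56 x 22 mm fixed on the console; the four boxes stand in one row 100 mm apart along the console's y, in an order that changes. Origin at the centre of its underside, which is on the console's top, 45 mm above the bench; same yaw as the console.
- heat_unit: box of the orange rocker: a dark box 86 x 56 x 22 mm fixed on the console; the four boxes stand in one row 100 mm apart along the console's y, in an order that changes. Origin at the centre of its underside, which is on the console's top, 45 mm above the bench; same yaw as the console.
- start_unit: box of the green button: a dark box 86 x 56 x 22 mm fixed on the console; the four boxes stand in one row 100 mm apart along the console's y, in an order that changes. Origin at the centre of its underside, which is on the console's top, 45 mm above the bench; same yaw as the console.
- stop_unit: box of the red button: a dark box 86 x 56 x 22 mm fixed on the console; the four boxes stand in one row 100 mm apart along the console's y, in an order that changes. Origin at the centre of its underside, which is on the console's top, 45 mm above the bench; same yaw as the console.
- fan (a joint): blue (extractor fan) rocker paddle, 70 mm long (its box's x) x 40 mm wide x 14 mm thick, turning on an axis along y 26 mm above its box's underside. 0 = off: the end with the white bar (+x, away from the robot) is raised 0.22 rad; 0.44 = fully over, that end pressed down to 0.22 rad below level. No spring: friction keeps it where it is left; 2 to 5 N press it. Starts at 0 to 0.05
- heat (a joint): orange (heater) rocker paddle, 70 mm long (its box's x) x 40 mm wide x 14 mm thick, turning on an axis along y 26 mm above its box's underside. 0 = off: the end with the white bar (+x, away from the robot) is raised 0.22 rad; 0.44 = fully over, that end pressed down to 0.22 rad below level. No spring: friction keeps it where it is left; 2 to 5 N press it. Starts at 0 to 0.05
- fan_press (a point): the point to press on the blue rocker: middle of the white bar, on the paddle's upper face, 25 mm from the axis. About 38 mm above its box's underside when off, 27 mm when fully over (inner parts of the paddle stay higher: 31 mm above the underside at 10 mm from the axis). Its x axis runs along the paddle
- heat_press (a point): the point to press on the orange rocker: middle of the white bar, on the paddle's upper face, 25 mm from the axis. About 38 mm above its box's underside when off, 27 mm when fully over (inner parts of the paddle stay higher: 31 mm above the underside at 10 mm from the axis). Its x axis runs along the paddle
- start (a joint): green (start) round push button, 38 mm across, on a grey collar 54 mm across: travel in m, 0 = up, 0.008 = fully down; springs back; 1.5 N to start, 5 N fully down
- stop (a joint): red (stop) round push button, 38 mm across, on a grey collar 54 mm across: travel in m, 0 = up, 0.008 = fully down; springs back; 1.5 N to start, 5 N fully down
- start_top (a point): centre of the green button's top face, which is 42 mm above its box's underside when up; the collar's top is 34 mm above it
- stop_top (a point): centre of the red button's top face, which is 42 mm above its box's underside when up; the collar's top is 34 mm above it
- pot: loose small lidded paint pot, brown with a white lid, 44 mm across, 40 mm high, on the console's far ledge; origin at the centre of its underside
- brush: loose brush 160 mm long lying along y on the console's far ledge; origin under its middle
- foot: loose brown latex-look prop foot, about 220 x 80 mm, 115 mm high, on the bench left of the console; origin under its middle
- dryer: loose black hair dryer with a cream back, about 190 x 200 mm, 82 mm high, lying on the bench right of the console; origin under its barrel
Things that resemble listed ones, but are neither listed nor needed, are in the scene too. Of the things that look like the foot, the larger one is meant.

How it is judged (in metres and radians):
On the way, in this order (a step that is already met when the one before it is completed fails the run):
1. the blue rocker is fully over (value of joint fan above 0.39 rad), for 0.05 s.
2. then the orange rocker is fully over (value of joint heat above 0.39 rad), for 0.05 s.
3. then the green button is pressed fully down (value of joint start above 0.0068 m), for 0.05 s.
4. the green button is let up (value of joint start below 0.002 m), for 0.1 s.
At the end, for the whole second after the job is handed in: blue and orange rockers both fully over (above 0.39 of 0.44 rad), green and red buttons up (within 2 mm), and pot, brush, prop foot and hair dryer at rest within 15 mm of where they stood (value of joint each of fan, heat above 0.39 rad and value of joint each of start, stop below 0.002 m and distance of each of pot, brush, foot, dryer from where it was at the start of the episode below 0.015 m and linear speed of each of pot, brush, foot, dryer below 0.02 m/s); the robot touches nothing.
It fails at once if the orange rocker is moved over before the blue one is on (value of joint heat above 0.15 rad and value of joint fan below 0.3 rad).
It fails at once if the green button is pressed before both rockers are on (value of joint start above 0.003 m and value of joint any of fan, heat below 0.3 rad).
It fails at once if the red stop button is pressed (value of joint stop above 0.002 m).
It fails at once if the pot, brush, prop foot or hair dryer is pushed away, lifted or carried (15 mm) (distance of any of pot, brush, foot, dryer from where it was at the start of the episode above 0.015 m).
It also fails if it takes over 48 s, if anything falls off the work surface, if the arm or the gripper's body presses on something with over 40 N, if the wrist force passes 120 N, or if a joint passes its speed limit or range.

### The arm

A 6-joint arm with a two-finger parallel gripper is mounted at the origin on the work surface. World frame = base frame: x ahead of the robot, y to its left, z up, the work surface at z = 0. Lengths are in m, angles in degrees, forces in N, time in s.
With the tool pointing down it reaches from about 0.4 to 0.825 m from the base axis. Payload 7 kg.
Tool frame: the origin (TCP) lies at the centre of the arm's flange, where the gripper is bolted on; the fingertips stand 178 mm ahead of it and the grasp point (between the pads) lies 159 mm ahead of it; z points along the fingers, y is the line along which they close (so a half turn about z gives the same grasp; the last joint's range is limited). The gripper opens to 88 mm and grips with 3 to 60 N. Pads are 19 mm wide; open, the fingers measure 130 mm over their backs; the gripper's body (78 mm by 193 mm) begins 47 mm behind the grasp point.
Start: joints at [80.735, 20.546, 0.682, 0, -70.136, -16.507], TCP at [0.293, 0.608, 0.405] pointing down, gripper open.
Joint ranges: [-176.03, 176.03], [-82.01, 121.73], [-58.28, 71.71], [-173.87, 95.51], [-174.79, -0.11], [-173.66, 173.66]. Speed limits (degrees/s): [136.94, 136.94, 172.46, 180, 180, 180].

### API

Orientations are given as [roll, pitch, yaw] about the fixed x, y, z axes, in that order (R = Rz(yaw) Ry(pitch) Rx(roll)).
In Python, from plant import telemetry, snapshot, workorder, nets gives the robot as it stands.
- The arm moves only by the shell command python3 -m creep 'ROWS'. ROWS is JSON, a list that holds one entry, the list of rows, each a list of 5 numbers: the shift along the tool's x, y, z normalised to -1 to 1, where 1 is 0.2 m, then the turn about the tool's z normalised to -1 to 1, where 1 is pi/2 rad, then the opening, from 0 (shut) to 1 (fully open). In form: [[[x, y, z, spin, hand], ...]]. A call has 1 to 8 rows; each row shifts and turns the commanded pose from where the row before left it, along the tool's axes as they then stand; what a row does not reach is not made up. A row lasts 1/12 s, in which the tool goes at most 41.7 mm and 7.16 degrees, less where a joint would pass 70% of its speed; a pose out of reach is approached as far as the arm can. A call with a number of a shift or a turn outside -1 to 1 is refused whole. A call with a gripper value outside its range is refused whole. The fingers move at their own pace and stop on an object; the grip force is fixed at half the most. Time passes only in rows, so rows that do not move let the fingers close. It gives the time, the measured TCP pose, the force, the opening and the grip force at its end, in the units of the state.
- telemetry.get_obs(): the state, without advancing time (a new reading comes with each control period).
- snapshot(name): name is "side" or "top"; returns a dict with "frame" (400x640x3 uint8, red, green, blue), "fx", "fy", "cx", "cy" (pixels), "rvec" (rotation vector, rad) and "tvec" (3), from world to camera coordinates, as OpenCV has them. Camera axes: x right, y down, z forward; pixel columns grow to the right and rows downward; lengths in m; the calibration is good to about 2 mm. A picture is of the moment at which its call begins. There is no depth.
- workorder.close_job(): hands the job in; it is judged then, once.
Trained networks look in a picture, given as the dict that the camera call returned (one of the last four; its "shot" number tells which), for a name from the list of things; names that differ only in an ending like _2 or _b are one class to them, and where a whole thing is asked for, a point or a joint stands for the part that bears it (a point fixed in the world has none). Each returns a list of dicts, best first, with "confidence" (0 to 1); they miss things now and then, are a little off and sometimes report something else, mostly with a low value. They report only what shows in the picture. A call takes as long as a camera call. They do not tell look-alikes from the thing itself.
- nets.find_in(picture, query): "uv" ([column, row] in pixels, amid what is visible of it).
- nets.masks_of(picture, query): "region" (400x640 bool, what is visible of it) and "uv" ([column, row] in pixels, amid what is visible of it).
- nets.landmark_of(picture, query): "uv" ([column, row] in pixels: a listed point, or the origin of a listed thing).
The state is a dict: "clock": time; "joint_pos": joint angles; "qvel": joint speeds; "tau": joint torques, N m; "tool_pos": TCP position; "orientation": TCP orientation; "force": force on the tool from outside, world axes, zero at the start; "moment": the same for the moment, N m; "opening": finger opening in m; "gripper_force": force on a finger pad.
Only numpy, scipy, OpenCV 4.12 (cv2) and the standard library are available. Lean on these libraries where they do the work, as an engineer would, in place of code of your own. Each camera call takes 0.05 s, during which the arm holds its last target. There are 200 camera calls.

## Working session

There is one attempt and no reset: what is moved stays moved. The work goes in short steps, Python scripts to look and compute and a shell command to move; the robot and the scene stay as the last step left them, time stands still between calls to the robot, and variables do not carry over. Pictures are saved under pics/ and viewed, at most 10 in all, crops included, and the job is handed in when it is done.

```bash
mkdir -p pics; ls; cat > h.py <<'E'
import numpy as np, cv2
from plant import telemetry, snapshot, workorder, nets
def ray(s,uv,z):
    R=cv2.Rodrigues(np.array(s["rvec"],float))[0]; t=np.array(s["tvec"],float).ravel()
    d=R.T@np.array([(uv[0]-s["cx"])/s["fx"],(uv[1]-s["cy"])/s["fy"],1]); c=-R.T@t
    return c+d*(z-c[2])/d[2]
def save(s,n): cv2.imwrite("pics/"+n,cv2.cvtColor(s["frame"],cv2.COLOR_RGB2BGR))
E
python3 - <<'E'
from h import *
T=snapshot("top"); S=snapshot("side")
cv2.imwrite("pics/a.png",cv2.resize(cv2.cvtColor(np.vstack([T["frame"],S["frame"]]),cv2.COLOR_RGB2BGR),(480,600))) if 0 else None
save(T,"top.png"); save(S,"side.png")
for q,z in [("fan_press",.083),("heat_press",.083),("start_top",.087),("stop_top",.087),("fan_unit",.045),("heat_unit",.045),("start_unit",.045),("stop_unit",.045),("console",0)]:
  for n,s in(("top",T),("side",S)):
    for r in nets.landmark_of(s,q)[:2]: print(q,n,np.round(r["uv"]),round(r["confidence"],2),np.round(ray(s,r["uv"],z),3))
o=telemetry.get_obs();print(o["clock"],o["tool_pos"],o["orientation"],o["force"],o["opening"])
E
```

```text
pics
fan_press top [330. 228.] 0.77 [0.487 0.043 0.083]
fan_press side [302. 218.] 0.7 [0.49  0.034 0.083]
fan_press side [334. 249.] 0.45 [ 0.468 -0.086  0.083]
heat_press top [275. 238.] 0.65 [0.463 0.208 0.083]
heat_press top [362. 223.] 0.52 [ 0.501 -0.055  0.083]
heat_press side [335. 231.] 0.68 [ 0.512 -0.052  0.083]
start_top top [398. 218.] 0.61 [ 0.513 -0.161  0.087]
start_top side [374. 253.] 0.5 [ 0.518 -0.161  0.087]
stop_top top [428. 210.] 0.49 [ 0.535 -0.253  0.087]
stop_top side [413. 271.] 0.74 [ 0.536 -0.25   0.087]
fan_unit top [334. 236.] 0.63 [0.467 0.03  0.045]
fan_unit side [296. 232.] 0.9 [0.471 0.038 0.045]
fan_unit side [333. 229.] 0.74 [ 0.54  -0.022  0.045]
heat_unit top [366. 229.] 0.92 [ 0.485 -0.067  0.045]
heat_unit side [333. 251.] 0.58 [ 0.488 -0.068  0.045]
start_unit top [394. 219.] 0.59 [ 0.514 -0.155  0.045]
start_unit side [369. 268.] 0.55 [ 0.506 -0.16   0.045]
stop_unit top [427. 214.] 0.87 [ 0.527 -0.259  0.045]
stop_unit top [397. 219.] 0.61 [ 0.516 -0.165  0.045]
stop_unit side [410. 288.] 0.9 [ 0.525 -0.257  0.045]
console top [374. 215.] 0.8 [ 0.535 -0.102  0.   ]
console side [358. 261.] 0.85 [ 0.534 -0.108  0.   ]
1.0 [0.29346311 0.60782138 0.4046765 ] [-1.79998763e+02  9.08227036e-04 -2.57706978e+01] [ 0.07181697  0.28198532 -0.62136664] 0.08741247957238113
```

View pics/top.png

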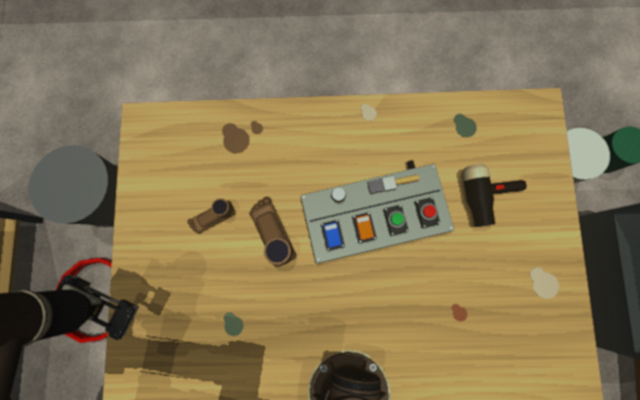

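View pics/side.png

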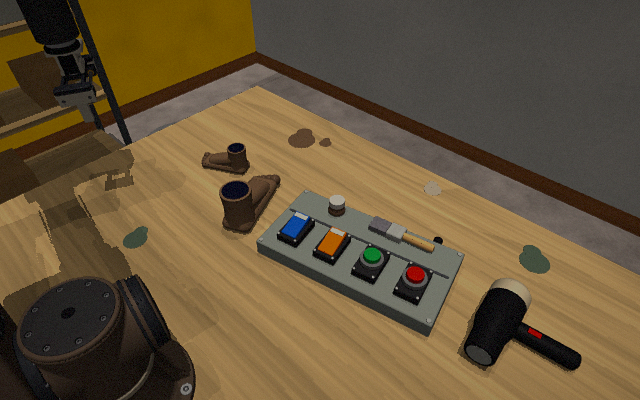

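The top view shows the rockers and buttons in one row: blue (332,236), orange (365,228), green (398,219) and red (428,211). The white bars are on the far ends. The larger foot at (272,232) is the one meant and the smaller at (210,217) is the look-alike. Nothing needs reaching there; I only keep clear of both. Next I fit the console pose.

```bash
cat > fit.py <<'E'
from h import *
from scipy.optimize import least_squares
T=snapshot("top"); S=snapshot("side"); obs=[]
cols={"g":((45,80,60),(80,255,255)),"r":((172,120,60),(180,255,255)),"b":((100,120,60),(130,255,255)),"o":((8,200,130),(18,255,255))}
loc={"g":(-.038,-.05,.087),"r":(-.038,-.15,.087),"b":(-.043,.15,.079),"o":(-.043,.05,.079)}
for s,c in((T,{"b":(332,236),"o":(365,230),"g":(398,219),"r":(428,211)}),(S,{"b":(295,229),"o":(331,245),"g":(372,257),"r":(415,275)})):
    hsv=cv2.cvtColor(s["frame"],cv2.COLOR_RGB2HSV)
    for k,(u,v) in c.items():
        m=cv2.inRange(hsv,*map(np.array,cols[k]))
        if k=="r": m|=cv2.inRange(hsv,np.array((0,120,60)),np.array((6,255,255)))
        w=np.zeros_like(m); cv2.circle(w,(u,v),18,255,-1); ys,xs=np.nonzero(m&w)
        obs.append((s,k,(xs.mean(),ys.mean()))); print(k,len(xs),np.round((xs.mean(),ys.mean()),1))
def P(p,l):
    c,n=np.cos(p[2]),np.sin(p[2]); return np.array([p[0]+c*l[0]-n*l[1],p[1]+n*l[0]+c*l[1],l[2]])
def proj(s,X):
    K=np.array([[s["fx"],0,s["cx"]],[0,s["fy"],s["cy"]],[0,0,1.]])
    return cv2.projectPoints(X.reshape(1,3),np.array(s["rvec"],float),np.array(s["tvec"],float),K,None)[0].ravel()
f=lambda p:np.concatenate([proj(s,P(p,loc[k]))-uv for s,k,uv in obs])
r=least_squares(f,[.535,-.105,.2]); p=r.x
print(np.round(p,4),np.degrees(p[2]),np.round(r.fun.reshape(-1,2),1).tolist())
for n,l in(("fan",(-.011,.15,.083)),("heat",(-.011,.05,.083)),("start",(-.038,-.05,.087))):print(n,P(p,l))
E
python3 fit.py
```

```text
b 265 [332.8 236.5]
o 203 [365.1 230. ]
g 131 [397.  218.5]
r 131 [429.3 210.8]
b 349 [294.3 225.9]
o 351 [330.3 242.6]
g 182 [372.  253.8]
r 252 [415.5 274.2]
[ 0.5361 -0.1031  0.2227] 12.760590046425463 [[0.4, 0.7], [0.2, -1.0], [0.2, 0.4], [0.1, -0.2], [-0.7, -0.5], [0.2, -1.1], [-0.1, 1.3], [-0.0, -0.3]]
fan [0.49222335 0.04079742 0.083     ]
heat [ 0.51431112 -0.05673274  0.083     ]
start [ 0.51006575 -0.16022658  0.087     ]
```

```bash
python3 -m creep '[[[0,0,0,-0.075,0],[0,0,0,-0.075,0],[0,0,0,-0.075,0],[0,0,0,-0.075,0],[0,0,0,-0.075,0],[0,0,0,-0.04,0]]]'
```

```text
clock: 1.6
tool_pos: [0.2935, 0.6079, 0.4047]
orientation: [-180.0, -0.0, 12.0]
force: [-0.3, -0.4, 0.1]
opening: 0.0534
gripper_force: 0.0
```

```bash
python3 -m creep '[[[0.026,0.19,0,-0.008,0],[0.026,0.19,0,0,0],[0.026,0.19,0,0,0],[0.026,0.19,0,0,0],[0.026,0.19,0,0,0],[0.026,0.19,0,0,0],[0.026,0.19,0,0,0],[0.026,0.19,0,0,0]]]'
python3 -m creep '[[[0.026,0.19,0,0,0],[0.026,0.19,0,0,0],[0.026,0.19,0,0,0],[0.026,0.19,0,0,0],[0.026,0.19,0,0,0],[0.026,0.19,0,0,0],[0.026,0.19,0,0,0],[0,0,0,0,0]]]'
```

```text
clock: 2.27
tool_pos: [0.3986, 0.3176, 0.405]
orientation: [-180.0, -0.0, 12.3]
force: [0.4, -0.0, -0.8]
opening: 0.002
gripper_force: 0.0
clock: 2.93
tool_pos: [0.4917, 0.0626, 0.4048]
orientation: [180.0, 0.0, 12.0]
force: [0.6, 1.0, -0.3]
opening: 0.0002
gripper_force: 0.0
```

```bash
python3 -m creep '[[[-0.005,0.107,0,-0.008,0],[0,0,0.16,0,0],[0,0,0.16,0,0],[0,0,0.16,0,0],[0,0,0.13,0,0],[0,0,0,0,0],[0,0,0,0,0]]]'
python3 - <<'E'
from h import *
T=snapshot("top"); S=snapshot("side")
a=cv2.resize(T["frame"][180:280,270:470],None,fx=3,fy=3);b=cv2.resize(S["frame"][170:300,230:430],None,fx=3,fy=2.3,)[:300]
cv2.imwrite("pics/c1.png",cv2.cvtColor(np.vstack([a,b]),cv2.COLOR_RGB2BGR))
E
```

```text
clock: 3.52
tool_pos: [0.4942, 0.0462, 0.2823]
orientation: [179.9, 0.2, 13.0]
force: [0.6, -0.1, 0.8]
opening: 0.0004
gripper_force: 0.0
```

View pics/c1.png

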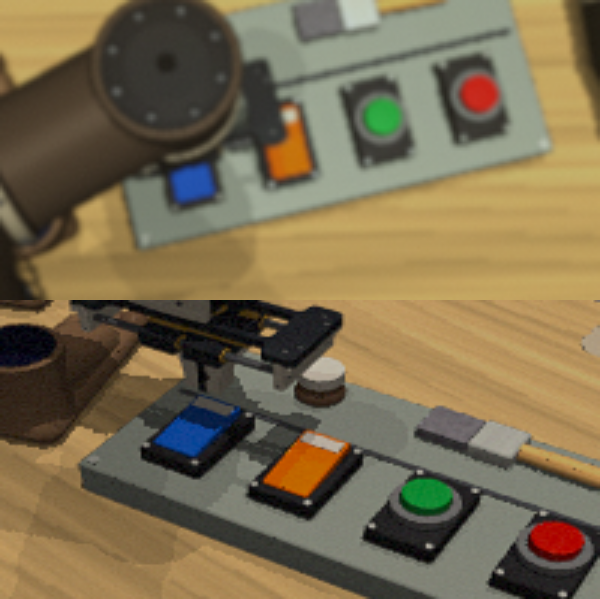

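The crop shows the closed fingertips (205,380) just above the blue rocker's white bar (215,405). The pot is clear to the right. Now I press in steps.

```bash
python3 -m creep '[[[0,0.02,0.04,0,0],[0,0,0.04,0,0],[0,0,0.03,0,0],[0,0,0.02,0,0],[0,0,0,0,0],[0,0,0,0,0]]]'
```

```text
clock: 4.12
tool_pos: [0.4949, 0.0423, 0.2563]
orientation: [180.0, 0.1, 13.0]
force: [-0.3, 0.9, 0.2]
opening: 0.0001
gripper_force: 0.0
```

```bash
python3 -m creep '[[[0,0,0.01,0,0],[0,0,0.01,0,0],[0,0,0,0,0],[0,0,0,0,0]]]'; python3 -m creep '[[[0,0,0.008,0,0],[0,0,0,0,0],[0,0,0,0,0]]]'
```

```text
clock: 4.45
tool_pos: [0.4953, 0.0424, 0.2528]
orientation: [-180.0, -0.0, 13.0]
force: [1.1, 0.0, 0.1]
opening: 0.0009
gripper_force: 0.7
clock: 4.7
tool_pos: [0.4955, 0.0425, 0.2518]
orientation: [180.0, -0.1, 13.0]
force: [-1.2, -0.5, 8.2]
opening: 0.0004
gripper_force: 4.2
```

```bash
python3 -m creep '[[[0,0,0.008,0,0],[0,0,0,0,0],[0,0,0,0,0]]]'; python3 -m creep '[[[0,0,-0.15,0,0],[0,0,-0.1,0,0],[0.005,0,0,0,0],[0,0,0,0,0]]]'
python3 - <<'E'
from h import *
S=snapshot("side")
b=cv2.resize(S["frame"][180:300,230:430],None,fx=4,fy=4)
cv2.imwrite("pics/c2.png",cv2.cvtColor(b,cv2.COLOR_RGB2BGR))
E
```

```text
clock: 4.95
tool_pos: [0.4955, 0.0425, 0.2513]
orientation: [180.0, -0.1, 13.1]
force: [-5.3, 0.5, 22.6]
opening: 0.0005
gripper_force: 10.0
clock: 5.28
tool_pos: [0.4961, 0.0427, 0.3002]
orientation: [-180.0, -0.1, 13.0]
force: [-1.1, 0.4, -0.5]
opening: 0.0002
gripper_force: 0.0
```

View pics/c2.png

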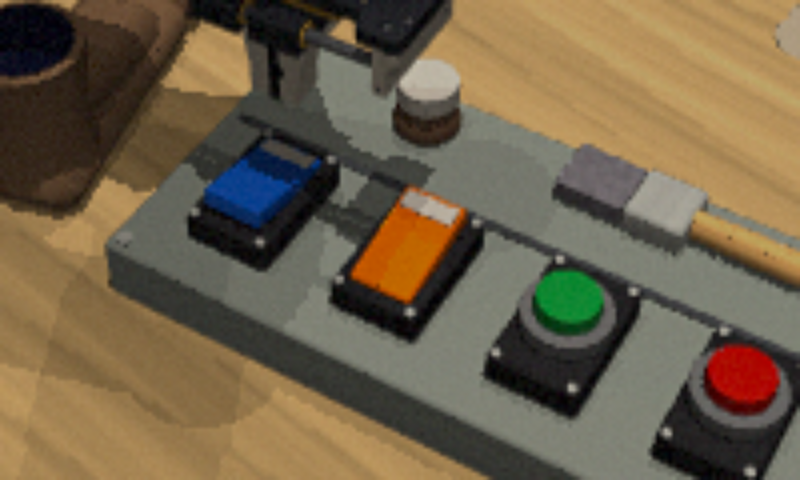

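The crop shows the blue rocker's barred end down at (287,153), and it reached a firm 22 N stop. The orange bar at (430,207) is still up. I move 100 mm along the tool's y to it.

```bash
python3 -m creep '[[[0,0.17,0,0,0],[0,0.17,0,0,0],[0,0.16,0,0,0],[0,0,0,0,0],[0,0,0,0,0],[0,0,0,0,0]]]'
```

```text
clock: 5.83
tool_pos: [0.5181, -0.0551, 0.2983]
orientation: [-180.0, 0.1, 12.9]
force: [0.4, 0.6, -0.9]
opening: 0.0004
gripper_force: 0.0
```

```bash
python3 -m creep '[[[0,0,0.09,0,0],[0,0,0.05,0,0],[0,0,0.04,0,0],[0,0,0.03,0,0],[0,0,0.015,0,0],[0,0,0,0,0],[0,0,0,0,0]]]'; python3 -m creep '[[[0,0,0.008,0,0],[0,0,0,0,0],[0,0,0,0,0]]]'
```

```text
clock: 6.42
tool_pos: [0.5184, -0.0547, 0.2544]
orientation: [-180.0, 0.1, 13.0]
force: [-0.9, 0.2, -0.1]
opening: 0.0004
gripper_force: 0.0
clock: 6.67
tool_pos: [0.5185, -0.0549, 0.253]
orientation: [-180.0, -0.0, 13.0]
force: [-0.8, 1.5, -0.0]
opening: 0.0009
gripper_force: 0.5
```

```bash
python3 -m creep '[[[0,0,0.008,0,0],[0,0,0,0,0],[0,0,0,0,0]]]'; python3 -m creep '[[[0,0,0.006,0,0],[0,0,0,0,0],[0,0,0,0,0]]]'
```

```text
clock: 6.92
tool_pos: [0.5187, -0.0549, 0.2515]
orientation: [180.0, -0.0, 13.0]
force: [-0.2, 1.1, 3.8]
opening: 0.0005
gripper_force: 2.0
clock: 7.17
tool_pos: [0.5187, -0.0549, 0.251]
orientation: [180.0, -0.0, 13.0]
force: [-4.2, 1.3, 11.9]
opening: 0.0002
gripper_force: 6.0
```

```bash
python3 -m creep '[[[0,0,0.006,0,0],[0,0,0,0,0],[0,0,0,0,0]]]'; python3 -m creep '[[[0,0,-0.15,0,0],[0,0,-0.12,0,0],[0,0,0,0,0],[0,0,0,0,0]]]'
python3 - <<'E'
from h import *
S=snapshot("side")
b=cv2.resize(S["frame"][180:300,230:430],None,fx=4,fy=4)
cv2.imwrite("pics/c3.png",cv2.cvtColor(b,cv2.COLOR_RGB2BGR))
E
```

```text
clock: 7.42
tool_pos: [0.5187, -0.0549, 0.2508]
orientation: [180.0, -0.1, 13.1]
force: [-8.3, 2.5, 22.6]
opening: 0.0005
gripper_force: 10.2
clock: 7.75
tool_pos: [0.5189, -0.0549, 0.304]
orientation: [-180.0, -0.2, 13.0]
force: [-0.9, -0.1, -0.6]
opening: 0.0006
gripper_force: 0.0
```

View pics/c3.png

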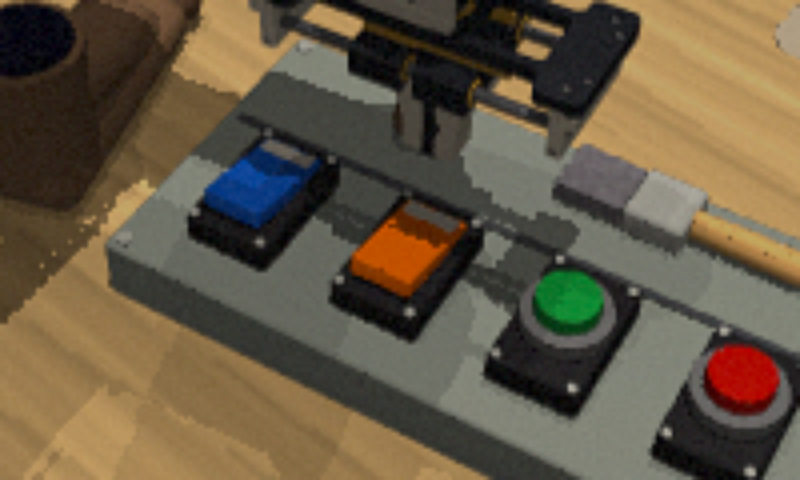

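Both barred ends are down: blue (287,153) and orange (430,215). Next I go to the green button at (568,300).

```bash
python3 -m creep '[[[-0.054,0.168,0,0,0],[-0.054,0.168,0,0,0],[-0.054,0.167,0,0,0],[0,0,0,0,0],[0,0,0,0,0],[0,0,0,0,0]]]'
```

```text
clock: 8.3
tool_pos: [0.5093, -0.1604, 0.3017]
orientation: [-180.0, 0.1, 12.9]
force: [0.5, 0.3, 0.5]
opening: 0.0004
gripper_force: 0.0
```

```bash
python3 -m creep '[[[0,0,0.09,0,0],[0,0,0.06,0,0],[0,0,0.04,0,0],[0,0,0.022,0,0],[0,0,0,0,0],[0,0,0,0,0]]]'; python3 -m creep '[[[0,0,0.008,0,0],[0,0,0,0,0],[0,0,0,0,0],[0,0,0,0,0]]]'
```

```text
clock: 8.8
tool_pos: [0.5096, -0.1592, 0.2613]
orientation: [-180.0, 0.0, 13.1]
force: [-5.3, 4.7, 12.1]
opening: 0.0
gripper_force: 5.7
clock: 9.13
tool_pos: [0.5095, -0.1592, 0.261]
orientation: [180.0, 0.0, 13.1]
force: [-10.2, 6.9, 24.4]
opening: 0.0003
gripper_force: 12.1
```

```bash
python3 - <<'E'
from h import *
S=snapshot("side")
b=cv2.resize(S["frame"][190:310,290:450],None,fx=4.5,fy=4.5)
cv2.imwrite("pics/c4.png",cv2.cvtColor(b,cv2.COLOR_RGB2BGR))
o=telemetry.get_obs();print(o["tool_pos"],o["force"],o["moment"])
E
```

```text
[ 0.50950549 -0.15922233  0.26103139] [-9.45893416  6.71239147 24.43227515] [ 2.4427622   3.59896179 -0.04422839]
```

View pics/c4.png

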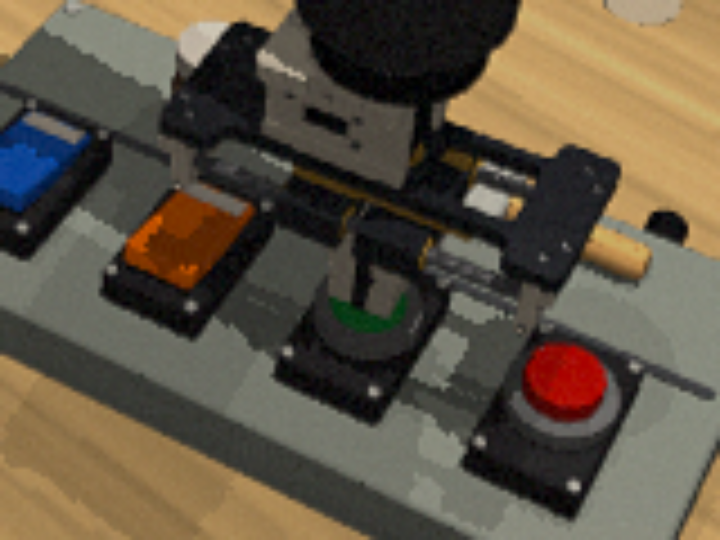

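The fingertips sit on the green cap and it looks sunk into the collar, but the stop came 4 mm higher than expected. I raise in small steps and use the spring force to measure the travel.

```bash
r() { grep -E 'tool_pos|force: \['; }
python3 -m creep '[[[0,0,-0.014,0,0],[0,0,0,0,0],[0,0,0,0,0]]]'|r
python3 -m creep '[[[0,0,-0.01,0,0],[0,0,0,0,0],[0,0,0,0,0]]]'|r
python3 -m creep '[[[0,0,-0.01,0,0],[0,0,0,0,0],[0,0,0,0,0]]]'|r
python3 -m creep '[[[0,0,-0.01,0,0],[0,0,0,0,0],[0,0,0,0,0]]]'|r
python3 -m creep '[[[0,0,-0.01,0,0],[0,0,0,0,0],[0,0,0,0,0]]]'|r
```

```text
tool_pos: [0.5096, -0.1594, 0.2622]
force: [-3.1, 3.8, 4.5]
tool_pos: [0.5099, -0.1598, 0.2638]
force: [-1.1, 3.5, 3.2]
tool_pos: [0.51, -0.1601, 0.2658]
force: [-0.1, 3.6, 3.1]
tool_pos: [0.51, -0.1603, 0.2678]
force: [0.5, 1.7, 1.8]
tool_pos: [0.5094, -0.1603, 0.2695]
force: [-0.0, 1.2, 0.7]
```

The spring force runs from 4.5 N at z 0.262 to about zero at 0.2695. That is the full 8 mm travel, so the button was fully down and has come up again. I retreat and check.

```bash
python3 -m creep '[[[0,0,-0.1,0,0],[0,0,-0.15,0,0],[0,0,-0.15,0,0],[0,0,-0.15,0,0],[0,0,-0.1,0,0],[0,0,0,0,0],[0,0,0,0,0],[0,0,0,0,0]]]'
python3 - <<'E'
from h import *
S=snapshot("side")
b=cv2.resize(S["frame"][170:370,210:470],None,fx=3,fy=3)
cv2.imwrite("pics/c5.png",cv2.cvtColor(b,cv2.COLOR_RGB2BGR))
E
```

```text
clock: 11.1
tool_pos: [0.5092, -0.1602, 0.3988]
orientation: [-180.0, 0.1, 13.0]
force: [-0.2, 0.1, -0.6]
opening: 0.0004
gripper_force: 0.0
```

View pics/c5.png

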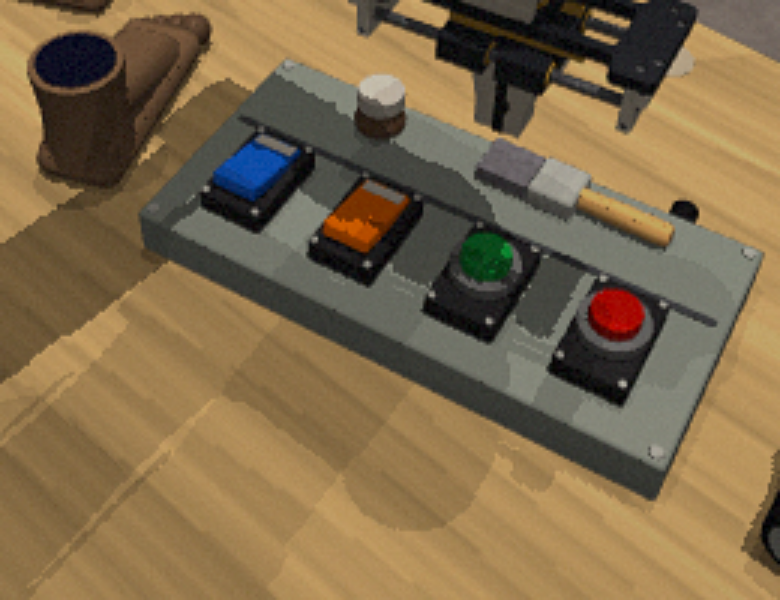

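Both rockers are over at (275,150) and (385,190). Both buttons are up at (487,257) and (616,313), and the pot, brush and foot are undisturbed. I hand in.

```bash
python3 -c "
from plant import workorder
print(workorder.close_job())"
```

```text
the job is handed in; nothing more can be done
None
```

I pressed the blue rocker over, then the orange, then the green button fully down and up again, and handed the job in at about 11 s; the last picture showed both rockers over, both buttons up and the loose things in view (pot, brush, foot) unmoved, but the hand-in returned no verdict.

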